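# Press a snap cap home on the bench capping press

## Task

Cap the glass vial that stands in the small capping press: turn the press's black lock handle to its free position, then press the treadle down until it comes up firm against its stop and the cap is fully home on the vial. Feel for that stop and do not force it, the vial is glass; ease the treadle back up rather than letting it fly, then turn the lock handle back to its locked position. Leave the vial standing in its nest and the things beside the press where they are.

Things in the scene. Friction and masses are not known exactly. Their poses are not given: they have to be found in the camera images.
- press: Fixed capping press. Origin on the bench under the vial's nest; x from treadle (front, -x) to back, y left. Base x -170 to +95, y +-68 mm; two posts at y +-60 and the head between them fill x -18 to +18 mm, up to 245 mm high; nest on a table 88 mm up. Treadle reaches forward to x -160. Lock handle on an ear at the left front, x -75, y +112 mm.
- treadle_pad (a point): Centre of the ribbed black rubber top of the treadle, the pedal at the front of the press: 80 mm (press x) by 76 mm (y). It moves with the treadle; at rest 94 mm above the bench at press x -113 mm. The hinge runs along press y at x +75, z 52 mm, so the point sinks on an arc of 190 mm radius, at most 55 mm.
- treadle (a joint): Treadle angle, rad: 0 = up (spring), grows when pressed, 0.29 at most. Takes 2 to 8 N on the tread while free, 6 to 12 N while pushing the cap on, then is solid. The die over the cap is screwed up or down for each batch: the solid stop lies at 0.10 to 0.28 (20 to 53 mm at the tread). Locked, a steel tongue under the treadle stops it within 0.03.
- lock_grip (a point): On the vertical axis of the black lock handle, 105 mm above the bench, in its grip bar: 60 mm long (point y), 14 mm wide (point x), top at 115 mm, over a round disc 48 mm across with top at 88 mm. The bar's longer end (36 mm from the axis, white line, -y of the point) points as the steel tongue 50 mm below it does.
- lock (a joint): Lock handle angle, rad: 0 = locked (bar along press y, longer end and tongue towards the treadle), 1.571 = free (bar along press x, longer end to the front). Grows as the handle turns clockwise seen from above. A spring detent drives it to the nearer end; about 0.2 N m carries it over the middle.
- crosshead: The aluminium crosshead that slides on the two guide posts and carries the white plastic die over the vial; two tie rods link it to the treadle, so it comes down 0.075 m per rad of treadle. Its origin is on the bench under the nest when the treadle is up.
- vial: Amber glass vial standing upright in its nest on the press table: body 22.4 mm across, 46 mm tall without the cap; origin at the centre of its underside. It stays there all the time.
- cap (a joint): How far the bare aluminium-coloured snap cap (21.6 mm across, 8 mm tall) has been pushed down the vial's neck, m: 0 = set on loosely, 5 mm high, 0.005 = fully home.
- beaker: Small clear glass beaker, 53 mm across, 58 mm tall, standing loose to the right of the press; leave it alone. Origin at the centre of its underside.
- dish: Clear petri dish, 61 mm across, 15 mm tall, lying loose to the right of the treadle; leave it alone. Origin at the centre of its underside.

How it is judged:
On the way, in this order (a step that is already met when the one before it is completed fails the run):
1. the lock handle is turned to free (value of joint lock above 1.4 rad), for 0.2 s.
2. the treadle is pressed down to its stop and the cap is fully home (value of joint treadle above 0.08 rad and value of joint cap above 0.0044 m), for 0.2 s.
3. the treadle is up again (value of joint treadle below 0.02 rad), for 0.2 s.
At the end, for the whole second after the job is handed in: The cap is fully home (within 0.6 mm), the treadle is up (within 0.02 rad), the lock handle is back at locked (within 0.15 rad), and the vial stands upright in its nest at rest (value of joint lock below 0.15 rad and value of joint cap above 0.0044 m and value of joint treadle below 0.02 rad and horizontal distance between vial and press below 0.004 m and angle between vial's own z axis and vertical below 0.1 rad and z of vial in the frame of press below 0.091 m and linear speed of vial below 0.02 m/s); the robot touches nothing.
It fails at once if the vial is crushed: the press bears on it with more than 65 N (about 31 N on the tread) (contact force between crosshead and vial above 65 N).
It fails at once if the treadle flies back up (faster than 3 rad/s) (velocity of joint treadle below -3 rad/s).
It fails at once if the beaker or the petri dish is moved more than 15 mm (distance of any of beaker, dish from where it was at the start of the episode above 0.015 m).
It also fails if it takes over 70 s, if anything falls off the work surface, if the arm or the gripper's body presses on something with over 40 N, if the wrist force passes 120 N, or if a joint passes its speed limit or range.

## Robot

A 6-joint arm with a two-finger parallel gripper is mounted at the origin on a cart in front of the work surface, level with it; the furniture and walls round the work are solid. World frame = base frame: x ahead of the robot, y to its left, z up, the work surface at z = 0. Lengths are in m, angles in rad, forces in N, time in s.
With the tool pointing down it reaches from about 0.425 to 0.95 m from the base axis. Payload 3.5 kg.
Tool frame: the origin (TCP) lies at the very end of the fingers, on their centre line; the grasp point (between the pads) lies 19 mm behind it (ctrl.pinch_z is the distance from the TCP to the grasp point, in m); z points along the fingers, y is the line along which they close (so a half turn about z gives the same grasp; the last joint's range is limited). The gripper opens to 85 mm and grips with 20 to 120 N. Pads are 22 mm wide; open, the fingers measure 114 mm over their backs; the gripper's body (76 mm by 85 mm) begins 54 mm behind the grasp point. The pads swing forward as they close: fully open they stand 13 mm farther back than shut.
Start: joints at [1.013, 0.286, 1.577, -0, 1.279, -0.15], TCP at [0.268, 0.62, 0.231] pointing down, gripper open.
Joint ranges: [-2.77, 2.77], [-0.9, 2.22], [0.21, 2.48], [-1.53, 4.67], [0.24, 2.81], [-2.84, 2.84]. Speed limits (rad/s): [2.79, 2.79, 3.14, 3.14, 3.14, 3.14].

## Interface

Orientations are given as a unit quaternion [x, y, z, w].
In Python, from plant import ctrl gives the robot as it stands. The module is installed in compiled form; this text tells all that it offers.
- The arm moves only by the shell command python3 -m crank 'ROWS' [OPENING] [FORCE]. ROWS is JSON, a list of rows, each a list of 6 numbers: the shift along the tool's x, y, z in cm, then the turn, a rotation vector about the tool's x, y, z in rad. In form: [[tx, ty, tz, rx, ry, rz], ...]. A call has 1 to 10 rows; each row is the pose to reach, as a shift and turn from the pose commanded when the call began, along the tool's axes at that moment; what a row does not reach only later rows make up. A row lasts 1/10 s, in which the tool goes at most 50 mm and 8.59 degrees, less where a joint would pass 70% of its speed; a pose out of reach is approached as far as the arm can. A call with a gripper value outside its range is refused whole. OPENING is the opening, from 0 (shut) to 1 (fully open), set as the call begins (- or left out, the last holds). The fingers move at their own pace and stop on an object; FORCE is the grip in N (left out, the last holds). Time passes only in rows, so rows that repeat a pose let the fingers close. It gives the time, the measured TCP pose, the force, the opening and the grip force at its end, in the units of the state.
- ctrl.get_state(): the state, without advancing time (a new reading comes with each control period).
- ctrl.read_camera(name): name is "scene" or "top" or "wrist"; returns (picture, depth): 420x560x3 uint8, blue, green, red; 420x560 float32, m along the optical axis (not along the pixel's ray), 0 where there is no reading.
- ctrl.camera_info(name): a dict with "K" (3x3 intrinsics, pixels), "k1" (the pictures are not rectified: a ray, as slopes to the right and down, at radius r is drawn at 1 + k1 r^2 times it, then the intrinsics apply), "origin" and "orientation" of the camera in the world. Camera axes: x right, y down, z forward; pixel columns grow to the right and rows downward; lengths in m; the calibration is good to about 2 mm. A picture is of the moment at which its call begins: read the wrist's pose just before it. camera_info takes no time and is no camera call; for the wrist camera it gives the pose at the moment of the call.
- ctrl.sign_off(): hands the job in; it is judged then, once.
The state is a dict: "time": time; "qpos": joint angles; "dq": joint speeds; "joint_efforts": joint torques, N m; "eef_pos": TCP position; "tcp_rot": TCP orientation; "contact_force": force on the tool from outside, world axes, zero at the start; "wrist_torque": the same for the moment, N m; "opening": opening from 0.0 (shut) to 1.0 (fully open); "finger_force": force on a finger pad.
Only numpy, scipy, OpenCV 4.12 (cv2) and the standard library are available. Lean on these libraries where they do the work, as an engineer would, in place of code of your own. Each camera call takes 0.05 s, during which the arm holds its last target. There are 200 camera calls.

## Working session

There is one attempt and no reset: what is moved stays moved. The work goes in short steps, Python scripts to look and compute and a shell command to move; the robot and the scene stay as the last step left them, time stands still between calls to the robot, and variables do not carry over. Pictures are saved under pics/ and viewed, at most 10 in all, crops included, and the job is handed in when it is done.

```bash
mkdir -p pics; cat > h.py <<'E'
import numpy as np, cv2
from scipy.spatial.transform import Rotation as R
from plant import ctrl
def pt(name,info,depth,u,v):
    K=np.array(info["K"]);k=info["k1"]
    p=cv2.undistortPoints(np.array([[[u,v]]],float),K,np.array([k,0,0,0,0.]))[0,0]
    c=depth[max(0,int(v)-2):int(v)+3,max(0,int(u)-2):int(u)+3];d=np.median(c[c>0]) if (c>0).any() else np.nan
    Rm=R.from_quat(info["orientation"]).as_matrix()
    ray=Rm@np.array([p[0],p[1],1]); return np.array(info["origin"])+d*ray, np.array(info["origin"]), ray
def snap(name,f):
    i=ctrl.camera_info(name); p,d=ctrl.read_camera(name); cv2.imwrite(f"pics/{f}.png",p); np.savez(f"{f}.npz",d=d,**{k:np.array(v) for k,v in i.items()}); return i,p,d
def load(f):
    z=np.load(f"{f}.npz"); return {k:z[k] for k in ["K","k1","origin","orientation"]}|{"k1":float(z["k1"])}, z["d"]
E
python3 - <<'E'
from h import *
for n in ["scene","top"]:
    i,p,d=snap(n,n+"0"); print(n,i["origin"],i["orientation"])
s=ctrl.get_state();print(s["eef_pos"],s["tcp_rot"],s["contact_force"])
E
```

```text
scene [-0.0210222   0.2871443   0.50107581] [-0.38859705  0.77338372 -0.45234432  0.21506875]
top [ 0.36880001 -0.16152815  0.91339326] [-0.65518702  0.74754428 -0.08329319  0.07049654]
[0.26736431 0.61915355 0.23005607] [ 2.02476560e-01  9.79286536e-01 -9.98272230e-04 -3.56222640e-04] [ 0.21400686 -0.25137714  0.2016404 ]
```

View pics/top0.png

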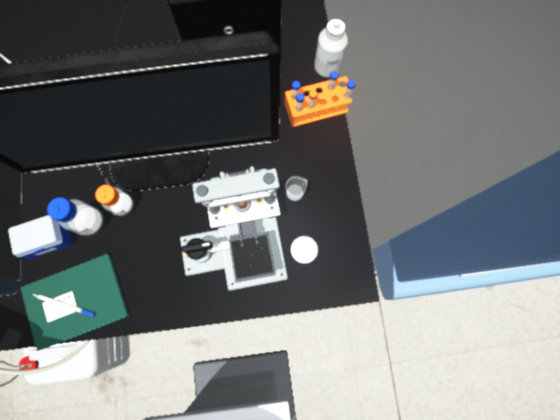

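View pics/scene0.png

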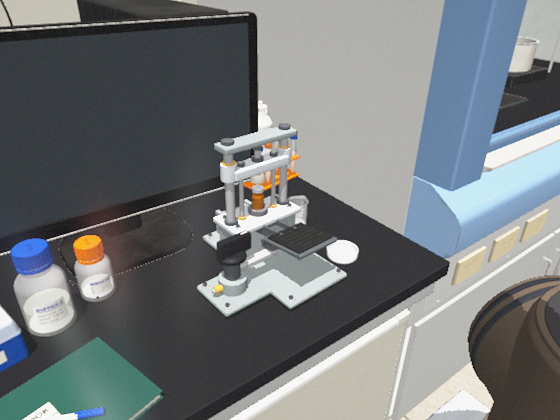

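The top view shows the press upright. The treadle pad is at about (253,256), the lock handle at about (198,249) and the head spans (200,188) to (270,180). The dish is at (304,249) and the beaker at (296,187).

```bash
python3 - <<'E'
from h import *
i,d=load("top0")
for n,u,v in [("pad",253,256),("postL",202,190),("postR",270,180),("barL",187,250),("disc",199,249),("bar2",206,247),("dish",304,249),("beaker",296,187),("bench",330,280),("baseFR",284,284),("baseFL",229,287)]:
    print(n,pt("top",i,d,u,v)[0].round(4))
p=cv2.imread("pics/top0.png")[150:300,165:325]
a=cv2.resize(p,None,fx=4.5,fy=4.5,interpolation=cv2.INTER_CUBIC)[:590]
cv2.imwrite("pics/topc.png",a)
E
```

```text
pad [ 0.4575 -0.1273  0.0934]
postL [ 0.5676 -0.0587  0.2426]
postR [ 0.5699 -0.1791  0.243 ]
barL [0.4847 0.0028 0.1132]
disc [ 0.4839 -0.021   0.1106]
bar2 [ 0.486  -0.0356  0.1114]
dish [ 0.4666 -0.2407  0.0143]
beaker [ 0.6171 -0.2446  0.0015]
bench [ 0.3904 -0.2904 -0.0007]
baseFR [ 3.954e-01 -1.855e-01 -2.000e-04]
baseFL [ 0.4044 -0.0629  0.0157]
```

View pics/topc.png

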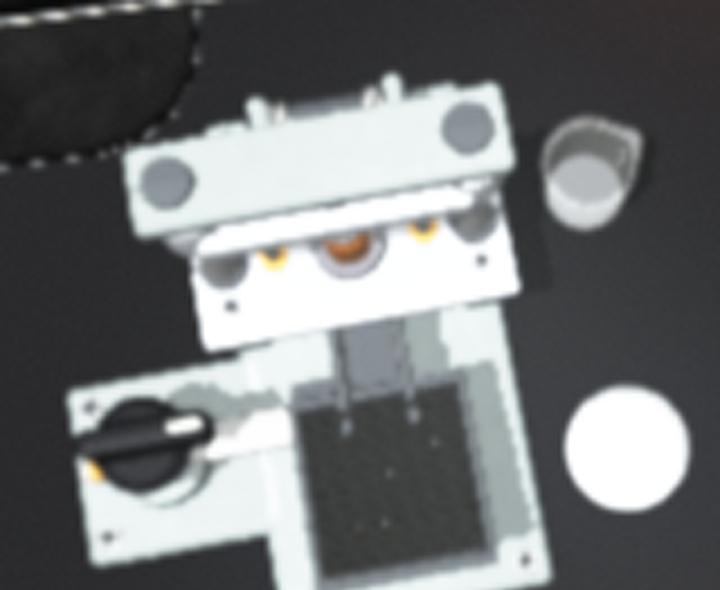

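The crop shows the post tops at (166,184) and (468,128). The bar runs from (75,443) to (212,432), with its white line towards the treadle, so it is locked. The pad's corners are about (298,392), (467,375), (495,553) and (318,583).

```bash
python3 - <<'E'
from h import *
i,d=load("top0")
f=lambda x,y:(165+x/4.5,150+y/4.5)
def atz(u,v,z):
    _,o,r=pt("top",i,d,u,v); return o+r*(z-o[2])/r[2]
A=atz(*f(166,184),.244);B=atz(*f(468,128),.244)
print("posts",A,B,np.linalg.norm(A-B))
c=[atz(*f(*q),.094) for q in [(298,392),(467,375),(495,553),(318,583)]]
print("pad",np.round(c,4),np.mean(c,0))
b=[atz(*f(*q),.115) for q in [(75,443),(212,432)]];print("bar",b,np.linalg.norm(b[0]-b[1]))
# dense cloud
v,u=np.mgrid[0:420,0:560]; K=i["K"]
p=cv2.undistortPoints(np.stack([u.ravel(),v.ravel()],1).astype(float)[:,None],K,np.array([i["k1"],0,0,0,0.]))[:,0]
X=(np.c_[p,np.ones(len(p))]*d.ravel()[:,None])@R.from_quat(i["orientation"]).as_matrix().T+i["origin"]
def box(n,x0,x1,y0,y1,z0,z1):
    m=(X[:,0]>x0)&(X[:,0]<x1)&(X[:,1]>y0)&(X[:,1]<y1)&(X[:,2]>z0)&(X[:,2]<z1)
    r=cv2.minAreaRect(X[m,:2].astype(np.float32)*1000);print(n,m.sum(),r,X[m,2].mean())
box("bar",.44,.53,-.07,.03,.105,.12)
box("head",.52,.65,-.22,-.02,.225,.26)
box("pad",.40,.52,-.18,-.08,.088,.1)
yaw=np.arctan2(*( (A-B)[[1,0]]))-np.pi/2
c=(A+B)/2
Rz=np.array([[np.cos(yaw),-np.sin(yaw)],[np.sin(yaw),np.cos(yaw)]])
print("yaw",yaw,"pad",c[:2]+Rz@[-.113,0],"lock",c[:2]+Rz@[-.075,.112])
E
```

```text
posts [ 0.5655748  -0.05852985  0.244     ] [ 0.57268866 -0.17765555  0.244     ] 0.11933791614362056
pad [[ 0.5023 -0.087   0.094 ]
 [ 0.5    -0.1656  0.094 ]
 [ 0.4173 -0.1678  0.094 ]
 [ 0.4144 -0.0866  0.094 ]] [ 0.45849575 -0.12674927  0.094     ]
bar [array([0.48896416, 0.01292752, 0.115     ]), array([ 0.48592488, -0.04866963,  0.115     ])] 0.061672090544194993
bar 217 ((489.9888000488281, -15.211507797241211), (14.119338989257812, 60.413490295410156), 3.074404239654541) 0.11359782244428207
head 1723 ((571.1807861328125, -116.62704467773438), (36.973567962646484, 152.00137329101562), 3.1197211742401123) 0.23617623826821224
pad 1523 ((463.1053466796875, -123.0365982055664), (105.16775512695312, 85.19351959228516), 3.306305170059204) 0.09356435634451411
yaw 0.05964639362607338 pad [ 0.45633268 -0.12482875] lock [ 0.48758867 -0.0107627 ]
```

```bash
cat >> h.py <<'E'
def goal(xyz,yawy):
    "shift (cm) and turn in tool axes to bring TCP to xyz, pointing down, tool y at world angle yawy"
    s=ctrl.get_state(); T=R.from_quat(s["tcp_rot"])
    G=R.from_matrix(np.array([[-np.sin(yawy),np.cos(yawy),0],[np.cos(yawy),np.sin(yawy),0],[0,0,-1]]).T)
    # columns: x, y, z=down ; x = y cross z
    y=np.array([np.cos(yawy),np.sin(yawy),0]);z=np.array([0,0,-1.]);x=np.cross(y,z)
    G=R.from_matrix(np.c_[x,y,z])
    print("shift",(T.inv().apply(np.array(xyz)-s["eef_pos"])*100).round(2),"turn",(T.inv()*G).as_rotvec().round(4),"t",round(s["time"],2),"F",np.round(s["contact_force"],1),"q6",round(s["qpos"][5],2))
E
python3 -c "
from h import *
goal([.47,-.009,.25],.055)"
```

```text
shift [-43.51 -49.63  -1.9 ] turn [-2.000e-03  9.000e-04  1.108e+00] t 0.1 F [ 0.2 -0.3  0.2] q6 -0.15
```

```bash
python3 -m crank '[[-3,-3.4,-1,0,0,0.1],[-6,-7,-1.9,0,0,0.2],[-9,-10.5,-1.9,0,0,0.33],[-12,-14,-1.9,0,0,0.45],[-15,-17.5,-1.9,0,0,0.55],[-18,-21,-1.9,0,0,0.65],[-21,-24,-1.9,0,0,0.75],[-24,-27.5,-1.9,0,0,0.85],[-27,-31,-1.9,0,0,0.95],[-30,-34.3,-1.9,0,0,1.0]]'
python3 -c "
from h import *
goal([.47,-.009,.25],.055)"
```

```text
time: 1.1
eef_pos: [0.4068, 0.184, 0.25]
tcp_rot: [0.648, 0.761, -0.0, -0.0]
contact_force: [0.8, -0.6, -0.3]
opening: 1.0
finger_force: 0.0
shift [-20.06   3.15   0.  ] turn [-2.000e-04  1.000e-04  1.053e-01] t 1.1 F [ 0.8 -0.6 -0.3] q6 0.04
```

```bash
python3 -m crank '[[-4,0.6,0,0,0,0.03],[-8,1.2,0,0,0,0.06],[-12,1.8,0,0,0,0.105],[-16,2.5,0,0,0,0.105],[-20,3.15,0,0,0,0.105],[-20,3.15,0,0,0,0.105]]' 0.5
python3 - <<'E'
from h import *
i,p,d=snap("wrist","w1"); print(i["origin"]); goal([.489,-.009,.25],.055)
E
```

```text
time: 1.7
eef_pos: [0.4713, -0.0101, 0.25]
tcp_rot: [0.688, 0.725, -0.001, 0.0]
contact_force: [0.7, 0.5, -0.1]
opening: 0.5
finger_force: 0.0
[0.46723627 0.06781896 0.39190263]
shift [-0.18  1.83 -0.03] turn [-0.0013 -0.0005 -0.0011] t 1.75 F [-0.5  0.4  0.6] q6 -0.29
```

View pics/w1.png

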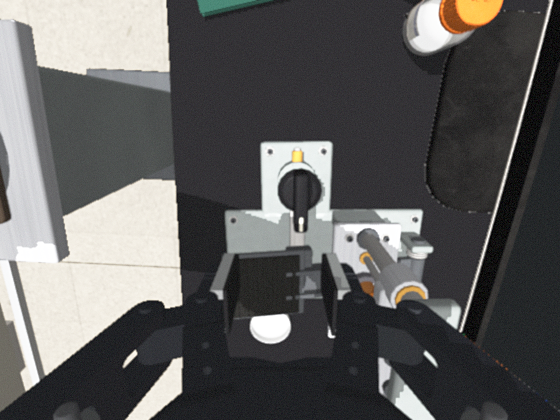

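The wrist view shows the bar running from (299,170) to (302,233), with its white end pointing to the treadle. The treadle is at (268,285), between the fingers.

```bash
python3 - <<'E'
from h import *
i,d=load("w1")
v,u=np.mgrid[140:260,250:350]
p=cv2.undistortPoints(np.stack([u.ravel(),v.ravel()],1).astype(float)[:,None],i["K"],np.array([i["k1"],0,0,0,0.]))[:,0]
X=(np.c_[p,np.ones(len(p))]*d[140:260,250:350].ravel()[:,None])@R.from_quat(i["orientation"]).as_matrix().T+i["origin"]
m=(X[:,2]>.106)&(X[:,2]<.125)&(abs(X[:,0]-.49)<.04)&(X[:,1]>-.07)
r=cv2.minAreaRect(X[m,:2].astype(np.float32)*1000);print(m.sum(),r,np.percentile(X[m,2],[10,50,90]),np.median(X[m],0))
m=(X[:,2]>.08)&(X[:,2]<.096)&(abs(X[:,0]-.49)<.04)&(X[:,1]>-.05)
print(cv2.minEnclosingCircle(X[m,:2].astype(np.float32)*1000),np.median(X[m,2]))
E
```

```text
852 ((491.5389404296875, -14.468759536743164), (14.130797386169434, 58.92506408691406), 3.0310041904449463) [0.11207624 0.11405934 0.11514869] [ 0.49111519 -0.01291782  0.11405934]
((489.11956787109375, -13.35627555847168), 28.433595657348633) 0.08659239040289282
```

```bash
python3 -m crank '[[-0.15,1.9,0,0,0,0],[-0.15,1.9,4,0,0,0],[-0.15,1.9,8,0,0,0],[-0.15,1.9,11,0,0,0],[-0.15,1.9,13,0,0,0],[-0.15,1.9,14,0,0,0],[-0.15,1.9,14,0,0,0]]'
python3 -c "
from h import *
goal([.4905,-.009,.093],.053)"
```

```text
time: 2.45
eef_pos: [0.4883, -0.0057, 0.1088]
tcp_rot: [0.686, 0.728, -0.001, -0.002]
contact_force: [-0.1, -0.4, 0.2]
opening: 0.501
finger_force: 0.0
shift [-0.35  0.21  1.58] turn [-0.0034 -0.0011  0.0062] t 2.45 F [-0.1 -0.4  0.2] q6 -0.28
```

```bash
python3 -m crank '[[-0.35,0.2,0.8,0,0,0],[-0.35,0.2,1.55,0,0,0],[-0.35,0.2,1.55,0,0,0],[-0.35,0.2,1.55,0,0,0]]'
python3 -c "
from h import *
goal([.4905,-.009,.093],.053)"
```

```text
time: 2.85
eef_pos: [0.492, -0.0103, 0.0951]
tcp_rot: [0.686, 0.727, 0.0, 0.0]
contact_force: [0.5, -0.2, 0.6]
opening: 0.5
finger_force: 0.0
shift [ 0.14 -0.14  0.21] turn [0.0004 0.0001 0.0048] t 2.85 F [ 0.5 -0.2  0.6] q6 -0.29
```

```bash
python3 -m crank '[[0.1,-0.1,0.15,0,0,0],[0.1,-0.1,0.15,0,0,0]]'; python3 -m crank '[[0,0,0,0,0,0],[0,0,0,0,0,0],[0,0,0,0,0,0],[0,0,0,0,0,0],[0,0,0,0,0,0],[0,0,0,0,0,0]]' 0 30
python3 -c "
from h import *
goal([.4905,-.009,.093],.053);print(ctrl.get_state()['wrist_torque'])"
```

```text
time: 3.05
eef_pos: [0.4907, -0.0092, 0.0934]
tcp_rot: [0.686, 0.727, 0.0, 0.0]
contact_force: [0.4, -0.7, -0.2]
opening: 0.502
finger_force: 0.0
time: 3.65
eef_pos: [0.4916, -0.0093, 0.0937]
tcp_rot: [0.686, 0.727, 0.001, 0.001]
contact_force: [4.5, 0.9, -0.9]
opening: 0.157
finger_force: 33.5
shift [ 0.03 -0.11  0.07] turn [0.0022 0.0001 0.0048] t 3.65 F [ 4.5  0.9 -0.9] q6 -0.28
[ 0.14340118 -0.60825783 -0.10163355]
```

```bash
python3 -m crank '[[0,0,0,0,0,0.1],[0,0,0,0,0,0.2],[0,0,0,0,0,0.3],[0,0,0,0,0,0.4],[0,0,0,0,0,0.5],[0,0,0,0,0,0.6]]'
python3 -c "
from h import *
print(ctrl.get_state()['wrist_torque'],ctrl.get_state()['finger_force'])"
```

```text
time: 4.25
eef_pos: [0.4917, -0.0094, 0.0937]
tcp_rot: [0.871, 0.491, 0.001, 0.001]
contact_force: [5.1, 0.4, -2.2]
opening: 0.154
finger_force: 33.5
[ 0.17503917 -0.70550255  0.19020024] 33.45321714878082
```

```bash
python3 -m crank '[[0,0,0,0,0,0.1],[0,0,0,0,0,0.2],[0,0,0,0,0,0.3],[0,0,0,0,0,0.4],[0,0,0,0,0,0.5],[0,0,0,0,0,0.6],[0,0,0,0,0,0.7],[0,0,0,0,0,0.8],[0,0,0,0,0,0.9],[0,0,0,0,0,0.97]]'
python3 -m crank '[[0,0,0,0,0,0],[0,0,0,0,0,0],[0,0,0,0,0,0]]'
python3 -c "
from h import *
print(ctrl.get_state()['wrist_torque'],ctrl.get_state()['finger_force']);goal([.4905,-.009,.093],.053-1.571)"
```

```text
time: 5.25
eef_pos: [0.492, -0.0097, 0.0937]
tcp_rot: [1.0, 0.028, 0.002, 0.0]
contact_force: [6.9, -0.7, -3.6]
opening: 0.158
finger_force: 33.3
time: 5.55
eef_pos: [0.492, -0.0097, 0.0937]
tcp_rot: [1.0, 0.029, 0.002, 0.0]
contact_force: [6.5, -0.0, -2.4]
opening: 0.157
finger_force: 33.3
[ 0.08069172 -0.80514659 -0.01406542] 33.327001333236694
shift [-0.15 -0.07  0.07] turn [ 0.0009 -0.0035  0.0059] t 5.55 F [ 6.5 -0.  -2.4] q6 1.29
```

```bash
python3 -m crank '[[0,0,0,0,0,0],[0,0,0,0,0,0],[0,0,0,0,0,0],[0,0,-2,0,0,0],[0,0,-5,0,0,0],[0,0,-7,0,0,0],[0,0,-7,0,0,0]]' 0.4
python3 - <<'E'
from h import *
i,p,d=snap("top","top1"); 
cv2.imwrite("pics/top1c.png",cv2.resize(p[150:300,165:325],None,fx=4,fy=4,interpolation=cv2.INTER_CUBIC))
goal([.4574,-.1234,.125],-1.518)
E
```

```text
time: 6.25
eef_pos: [0.4926, -0.0097, 0.1666]
tcp_rot: [1.0, 0.03, 0.003, 0.001]
contact_force: [0.6, 0.9, -0.5]
opening: 0.399
finger_force: 0.0
shift [-4.07 11.17  3.95] turn [ 0.0009 -0.0025  0.0061] t 6.3 F [-0.6  0.7 -0.8] q6 1.29
```

```bash
python3 -m crank '[[-1.5,4,0,0,0,0],[-3,8,0,0,0,0],[-4.1,11.2,0,0,0,0],[-4.1,11.2,1.5,0,0,0],[-4.1,11.2,3,0,0,0],[-4.1,11.2,4,0,0,0],[-4.1,11.2,4,0,0,0]]' 0
python3 - <<'E'
from h import *
i,p,d=snap("wrist","w2"); 
goal([.4574,-.1234,.100],-1.518)
E
```

```text
time: 7.0
eef_pos: [0.4543, -0.1224, 0.1202]
tcp_rot: [1.0, 0.029, -0.003, -0.002]
contact_force: [-0.4, 1.0, -0.1]
opening: 0.001
finger_force: 0.0
shift [0.21 0.08 2.16] turn [-0.0019  0.0033  0.0063] t 7.05 F [ 0.3  0.5 -0.4] q6 1.03
```

View pics/w2.png

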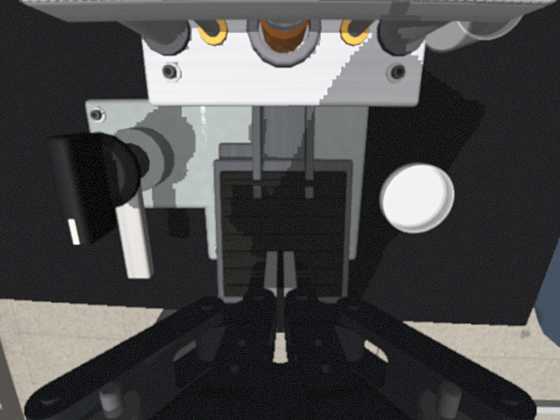

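The wrist view shows the handle free, with the white end and tongue at (75,230) and (138,270) pointing to the front. The closed fingertips, at about (283,265), are centred across the pad.

```bash
python3 -m crank '[[0.2,0,0.8,0,0,0],[0.2,0,1.6,0,0,0],[0.2,0,2.2,0,0,0],[0.2,0,2.4,0,0,0],[0.2,0,2.7,0,0,0]]'
python3 -m crank '[[0,0,0.25,0,0,0],[0,0,0.5,0,0,0],[0,0,0.5,0,0,0]]'
python3 -m crank '[[0,0,0.25,0,0,0],[0,0,0.5,0,0,0],[0,0,0.5,0,0,0]]'
```

```text
time: 7.55
eef_pos: [0.4585, -0.1233, 0.0962]
tcp_rot: [1.0, 0.029, 0.0, 0.0]
contact_force: [-0.1, -0.0, 0.3]
opening: 0.003
finger_force: 0.0
time: 7.85
eef_pos: [0.4584, -0.1235, 0.0916]
tcp_rot: [1.0, 0.029, -0.0, 0.0]
contact_force: [-2.3, 0.2, 3.8]
opening: 0.002
finger_force: 1.8
time: 8.15
eef_pos: [0.4585, -0.1236, 0.0863]
tcp_rot: [1.0, 0.029, 0.0, 0.0]
contact_force: [-1.6, -0.2, 3.8]
opening: -0.001
finger_force: 2.0
```

```bash
for k in 1; do python3 -m crank '[[0,0,0.15,0,0,0],[0,0,0.3,0,0,0]]'; python3 -m crank '[[0,0,0.15,0,0,0],[0,0,0.3,0,0,0]]'; python3 -m crank '[[0,0,0.1,0,0,0],[0,0,0.2,0,0,0]]'; done | grep -E "eef|force"
```

```text
eef_pos: [0.4584, -0.1235, 0.0833]
contact_force: [-2.2, -0.6, 4.7]
finger_force: 2.1
eef_pos: [0.4584, -0.1235, 0.0802]
contact_force: [-2.4, -0.8, 5.7]
finger_force: 2.3
eef_pos: [0.4583, -0.1234, 0.0782]
contact_force: [-3.1, -0.8, 5.1]
finger_force: 2.3
```

```bash
python3 -m crank '[[0,0,0.1,0,0,0],[0,0,0.2,0,0,0]]'|grep -E "eef|contact"; python3 -m crank '[[0,0,0.1,0,0,0],[0,0,0.1,0,0,0]]'|grep -E "eef|contact"
```

```text
eef_pos: [0.4584, -0.1234, 0.0762]
contact_force: [-3.6, -0.4, 4.5]
eef_pos: [0.4583, -0.1233, 0.0752]
contact_force: [-3.8, -0.5, 5.0]
```

```bash
for k in 1; do python3 -m crank '[[0,0,0.1,0,0,0],[0,0,0.2,0,0,0]]'; python3 -m crank '[[0,0,0.1,0,0,0],[0,0,0.1,0,0,0]]';python3 -m crank '[[0,0,0.1,0,0,0],[0,0,0.1,0,0,0]]'; done | grep -E "eef|contact"
```

```text
eef_pos: [0.4583, -0.1233, 0.0733]
contact_force: [-3.0, -1.1, 4.9]
eef_pos: [0.4582, -0.1233, 0.0722]
contact_force: [-3.6, -0.5, 5.0]
eef_pos: [0.4583, -0.1233, 0.0713]
contact_force: [-3.3, -0.8, 5.4]
```

```bash
for k in 1; do python3 -m crank '[[0,0,0.1,0,0,0],[0,0,0.1,0,0,0]]'; python3 -m crank '[[0,0,0.1,0,0,0],[0,0,0.1,0,0,0]]';python3 -m crank '[[0,0,0.1,0,0,0],[0,0,0.1,0,0,0]]'; done | grep -E "eef|contact"
```

```text
eef_pos: [0.4583, -0.1233, 0.0703]
contact_force: [-3.2, 0.1, 5.8]
eef_pos: [0.4583, -0.1233, 0.0693]
contact_force: [-3.3, -0.4, 6.1]
eef_pos: [0.4582, -0.1233, 0.0683]
contact_force: [-3.4, 0.6, 5.3]
```

```bash
for k in 1; do python3 -m crank '[[0,0,0.1,0,0,0],[0,0,0.2,0,0,0]]'; python3 -m crank '[[0,0,0.1,0,0,0],[0,0,0.2,0,0,0]]';python3 -m crank '[[0,0,0.1,0,0,0],[0,0,0.2,0,0,0]]'; done | grep -E "eef|contact"
```

```text
eef_pos: [0.4581, -0.1233, 0.0663]
contact_force: [-3.5, -1.0, 6.4]
eef_pos: [0.458, -0.1233, 0.0643]
contact_force: [-4.9, -0.5, 6.3]
eef_pos: [0.458, -0.1233, 0.0627]
contact_force: [-6.3, -0.4, 9.5]
```

```bash
for k in 1; do python3 -m crank '[[0,0,0.1,0,0,0],[0,0,0.1,0,0,0]]'; python3 -m crank '[[0,0,0.1,0,0,0],[0,0,0.1,0,0,0]]';python3 -m crank '[[0,0,0.1,0,0,0],[0,0,0.1,0,0,0]]'; done | grep -E "eef|contact"
```

```text
eef_pos: [0.4579, -0.1233, 0.0617]
contact_force: [-5.9, -1.2, 8.6]
eef_pos: [0.4579, -0.1233, 0.0607]
contact_force: [-6.3, -0.3, 8.6]
eef_pos: [0.4578, -0.1233, 0.0597]
contact_force: [-6.4, 0.4, 8.7]
```

```bash
for k in 1; do python3 -m crank '[[0,0,0.1,0,0,0],[0,0,0.1,0,0,0]]'; python3 -m crank '[[0,0,0.1,0,0,0],[0,0,0.1,0,0,0]]';python3 -m crank '[[0,0,0.1,0,0,0],[0,0,0.1,0,0,0]]'; done | grep -E "eef|contact"
```

```text
eef_pos: [0.4578, -0.1233, 0.0586]
contact_force: [-6.5, -0.4, 9.4]
eef_pos: [0.4578, -0.1233, 0.0577]
contact_force: [-6.9, -1.1, 9.1]
eef_pos: [0.4577, -0.1233, 0.0567]
contact_force: [-6.8, -0.9, 9.0]
```

```bash
for k in 1; do python3 -m crank '[[0,0,0.1,0,0,0],[0,0,0.1,0,0,0]]'; python3 -m crank '[[0,0,0.1,0,0,0],[0,0,0.1,0,0,0]]'; done | grep -E "eef|contact"
```

```text
eef_pos: [0.4577, -0.1233, 0.0557]
contact_force: [-6.3, -0.3, 9.3]
eef_pos: [0.4577, -0.1233, 0.0547]
contact_force: [-6.3, -1.0, 8.2]
```

```bash
for k in 1; do python3 -m crank '[[0,0,0.1,0,0,0],[0,0,0.1,0,0,0]]'; python3 -m crank '[[0,0,0.05,0,0,0],[0,0,0.05,0,0,0]]'; done | grep -E "eef|contact"
```

```text
eef_pos: [0.4577, -0.1233, 0.0537]
contact_force: [-6.5, -0.8, 9.6]
eef_pos: [0.4577, -0.1233, 0.0532]
contact_force: [-7.3, -2.2, 9.4]
```

```bash
for k in 1; do python3 -m crank '[[0,0,0.05,0,0,0],[0,0,0.05,0,0,0]]'; python3 -m crank '[[0,0,0.05,0,0,0],[0,0,0.05,0,0,0]]'; done | grep -E "eef|contact"
```

```text
eef_pos: [0.4577, -0.1233, 0.0527]
contact_force: [-6.5, -0.6, 9.2]
eef_pos: [0.4577, -0.1233, 0.0522]
contact_force: [-6.5, -0.6, 9.3]
```

```bash
for k in 1; do python3 -m crank '[[0,0,0.05,0,0,0],[0,0,0.05,0,0,0]]'; python3 -m crank '[[0,0,0.05,0,0,0],[0,0,0.05,0,0,0]]'; done | grep -E "eef|contact"
```

```text
eef_pos: [0.4577, -0.1233, 0.052]
contact_force: [-7.6, -0.0, 11.4]
eef_pos: [0.4577, -0.1233, 0.0518]
contact_force: [-9.5, -0.8, 14.7]
```

```bash
for k in 1; do python3 -m crank '[[0,0,0.05,0,0,0],[0,0,0.05,0,0,0]]'; done | grep -E "eef|contact"
```

```text
eef_pos: [0.4578, -0.1234, 0.0517]
contact_force: [-9.8, 0.8, 16.2]
```

Firm stop at z ≈ 0.052, 12 mm after the cap was first felt. I'll hold briefly, then ease up.

```bash
python3 -m crank '[[0,0,0,0,0,0],[0,0,0,0,0,0],[0,0,0,0,0,0]]' | grep -E "eef|contact"
python3 -m crank '[[0,0,-0.2,0,0,0],[0,0,-0.5,0,0,0],[0,0,-0.8,0,0,0],[0,0,-1.1,0,0,0],[0,0,-1.4,0,0,0],[0,0,-1.7,0,0,0],[0,0,-2.0,0,0,0],[0,0,-2.3,0,0,0],[0,0,-2.6,0,0,0],[0,0,-2.9,0,0,0]]'| grep -E "eef|contact"
python3 -m crank '[[0,0,-0.3,0,0,0],[0,0,-0.6,0,0,0],[0,0,-0.9,0,0,0],[0,0,-1.2,0,0,0],[0,0,-1.5,0,0,0],[0,0,-1.8,0,0,0],[0,0,-2.2,0,0,0],[0,0,-4,0,0,0],[0,0,-6,0,0,0],[0,0,-6,0,0,0]]'
python3 -c "
from h import *
goal([.4905,-.009,.16],-1.518)"
```

```text
eef_pos: [0.4577, -0.1234, 0.0517]
contact_force: [-10.2, 1.0, 15.4]
eef_pos: [0.4596, -0.1233, 0.08]
contact_force: [2.3, 1.4, 2.9]
time: 16.25
eef_pos: [0.4594, -0.124, 0.1414]
tcp_rot: [1.0, 0.029, 0.001, 0.001]
contact_force: [0.6, -0.1, 0.8]
opening: -0.003
finger_force: 0.0
shift [  3.79 -11.29  -1.88] turn [ 0.0021 -0.0029  0.0061] t 16.25 F [ 0.6 -0.1  0.8] q6 1.03
```

```bash
python3 - <<'E'
from h import *
i,p,d=snap("wrist","w3"); j,q,e=snap("scene","sc3")
a=np.hstack([cv2.resize(p[0:330],(400,236)),cv2.resize(q[110:310,190:360],(400,470))[:236]])
b=cv2.resize(q[110:310,190:360],(400,470)); L=np.vstack([cv2.resize(p,(400,300)),np.zeros((170,400,3),np.uint8)])
cv2.imwrite("pics/chk3.png",np.hstack([L,b]))
z=load("w2");print([ (pt("wrist",i,d,u,v)[0].round(4)) for u,v in [(240,190),(330,190),(240,230)]])
E
python3 -m crank '[[0,0,-2,0,0,0],[1.4,-4,-2,0,0,0],[2.6,-8,-2,0,0,0],[3.8,-11.3,-2,0,0,0],[3.8,-11.3,-2,0,0,0],[3.8,-11.3,-2,0,0,0]]' 0.4
python3 -c "
from h import *
goal([.4905,-.009,.093],-1.518)"
```

```text
[array([ 0.4866, -0.0951,  0.088 ]), array([ 0.4902, -0.1553,  0.0883]), array([ 0.4601, -0.0963,  0.0935])]
time: 16.95
eef_pos: [0.4887, -0.0077, 0.1576]
tcp_rot: [1.0, 0.03, -0.002, -0.0]
contact_force: [0.4, 0.0, -0.6]
opening: 0.398
finger_force: 0.0
shift [0.2  0.15 6.46] turn [-0.0004  0.0033  0.008 ] t 16.95 F [ 0.4  0.  -0.6] q6 1.29
```

View pics/chk3.png

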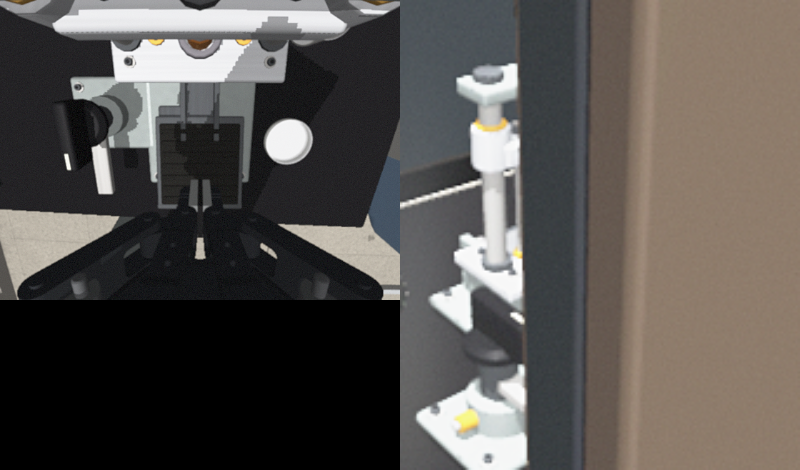

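The wrist half of the picture shows the handle still free and the treadle at the same level as before; the arm hides the press in the scene half. I'll check the treadle height against the pre-press depth and descend to grip the bar again.

```bash
python3 - <<'E'
from h import *
i,d=load("w2")
K=i["K"];Rm=R.from_quat(i["orientation"])
for P in [[.4866,-.0951,.088],[.4902,-.1553,.088],[.4601,-.0963,.0935]]:
    c=Rm.inv().apply(np.array(P)-i["origin"]); uv=cv2.projectPoints(c[None],np.zeros(3),np.zeros(3),K,np.array([i["k1"],0,0,0,0.]))[0].ravel()
    print(pt("",i,d,*uv)[0].round(4))
E
python3 -m crank '[[0.2,0.15,2,0,0,0],[0.2,0.15,4,0,0,0],[0.2,0.15,5.5,0,0,0],[0.2,0.15,6.4,0,0,0],[0.2,0.15,6.4,0,0,0],[0.2,0.15,6.4,0,0,0]]'
python3 -c "
from h import *
goal([.4905,-.009,.093],-1.518)"
```

```text
[ 0.4866 -0.0951  0.088 ]
[ 0.4903 -0.1552  0.0883]
[ 0.46   -0.0963  0.0932]
time: 17.55
eef_pos: [0.4919, -0.0103, 0.0955]
tcp_rot: [1.0, 0.029, -0.0, 0.0]
contact_force: [-0.4, -0.8, -0.3]
opening: 0.402
finger_force: 0.0
shift [-0.13 -0.14  0.25] turn [0.0001 0.     0.0051] t 17.55 F [-0.4 -0.8 -0.3] q6 1.29
```

Treadle is fully up, matching its pre-press height. Now I'll grip the bar and turn it back.

```bash
python3 -m crank '[[-0.1,-0.1,0.2,0,0,0],[-0.1,-0.1,0.2,0,0,0]]' | grep -E "eef"; python3 -m crank '[[0,0,0,0,0,0],[0,0,0,0,0,0],[0,0,0,0,0,0],[0,0,0,0,0,0],[0,0,0,0,0,0]]' 0 30
python3 -m crank '[[0,0,0,0,0,-0.1],[0,0,0,0,0,-0.2],[0,0,0,0,0,-0.3],[0,0,0,0,0,-0.4],[0,0,0,0,0,-0.5],[0,0,0,0,0,-0.6],[0,0,0,0,0,-0.7],[0,0,0,0,0,-0.8]]'
```

```text
eef_pos: [0.491, -0.0089, 0.0939]
time: 18.25
eef_pos: [0.4911, -0.0096, 0.094]
tcp_rot: [1.0, 0.03, 0.0, 0.001]
contact_force: [-1.2, -4.7, 2.5]
opening: 0.158
finger_force: 33.4
time: 19.05
eef_pos: [0.4914, -0.01, 0.094]
tcp_rot: [0.908, 0.418, 0.0, 0.001]
contact_force: [0.2, -6.0, 3.5]
opening: 0.155
finger_force: 33.3
```

```bash
python3 -m crank '[[0,0,0,0,0,-0.1],[0,0,0,0,0,-0.2],[0,0,0,0,0,-0.3],[0,0,0,0,0,-0.4],[0,0,0,0,0,-0.5],[0,0,0,0,0,-0.6],[0,0,0,0,0,-0.7],[0,0,0,0,0,-0.77],[0,0,0,0,0,-0.77],[0,0,0,0,0,-0.77]]'
python3 -c "
from h import *
goal([.4905,-.009,.093],.053)"
python3 -m crank '[[0,0,0,0,0,0],[0,0,0,0,0,0],[0,0,0,0,0,0],[0,0,-2,0,0,0],[0,0,-5,0,0,0],[0,0,-9,0,0,0],[0,0,-13,0,0,0],[-2,-4,-15,0,0,0],[-4,-6,-15,0,0,0],[-4,-6,-15,0,0,0]]' 0.5
```

```text
time: 20.05
eef_pos: [0.4917, -0.0102, 0.094]
tcp_rot: [0.686, 0.727, -0.0, 0.002]
contact_force: [1.1, -5.9, 1.0]
opening: 0.152
finger_force: 33.2
shift [ 0.12 -0.12  0.1 ] turn [0.0022 0.0031 0.0054] t 20.05 F [ 1.1 -5.9  1. ] q6 -0.28
time: 21.05
eef_pos: [0.4321, -0.0531, 0.2442]
tcp_rot: [0.687, 0.727, 0.0, 0.001]
contact_force: [0.1, 0.4, -0.1]
opening: 0.501
finger_force: 0.0
```

```bash
python3 - <<'E'
from h import *
i,p,d=snap("wrist","w4"); j,q,e=snap("top","top4")
cv2.imwrite("pics/chk4.png",np.hstack([cv2.resize(p,(400,300)),cv2.resize(q[150:300,165:315],(400,400))[:300]]))
print(ctrl.get_state()["contact_force"])
E
```

```text
[0.10208934 0.7498353  0.26163431]
```

View pics/chk4.png

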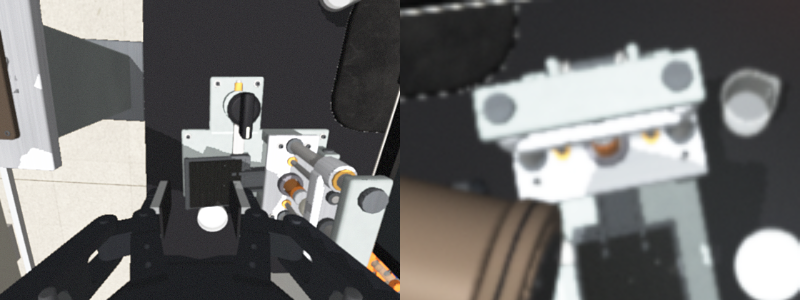

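The wrist view shows the bar locked again, with its white end at (248,132) towards the treadle. The vial stands in its nest, and the beaker and dish haven't moved.

```bash
python3 -c "
from plant import ctrl
print(ctrl.sign_off())"
```

```text
the job is handed in; nothing more can be done
None
```

I handed the job in at about 21 s of the 70 s allowed, and the hand-in returned no verdict: I turned the lock to free, pressed the treadle to a firm stop at about 16 N and eased it back up, then turned the lock back to locked; the vial is still standing, and the cap being home is judged from that stop and about 12 mm of pushing, not seen directly.

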